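# Straighten up the jolted potting bench

## Task

The potting bench got a jolt. Slide the tape dispenser's red-gripped keeper fully open to its end stop, lift the yellow reel of plant tie off the spindle and lay it flat inside the blue basket, then slide the keeper fully home again over the bare spindle. Also, whenever it suits, stand every fallen feed bottle upright in the green drip tray, so that all bottles end up standing on its floor, and leave the pot, the watering can and the cup where they are.

Things in the scene. Friction and masses are not known exactly. Their poses are not given: they have to be found in the camera images.
- feed1: white bottle with green cap: square plastic bottle 46 x 46 mm, 100 mm tall: square body the lower 72 mm, then a sloped shoulder and a round cap 30 mm across, 22 mm high. 0.2 kg, bottom-heavy. Origin on its axis, half way up (50 mm above its underside); z axis points from underside to cap. Starts fallen over in the lane, lying roughly along it; may be absent
- feed2: blue bottle with white cap: square plastic bottle 46 x 46 mm, 100 mm tall: square body the lower 72 mm, then a sloped shoulder and a round cap 30 mm across, 22 mm high. 0.2 kg, bottom-heavy. Origin on its axis, half way up (50 mm above its underside); z axis points from underside to cap. Starts fallen over in the lane, lying roughly along it; may be absent
- feed3: yellow bottle with black cap: square plastic bottle 46 x 46 mm, 100 mm tall: square body the lower 72 mm, then a sloped shoulder and a round cap 30 mm across, 22 mm high. 0.2 kg, bottom-heavy. Origin on its axis, half way up (50 mm above its underside); z axis points from underside to cap. Starts fallen over in the lane, lying roughly along it; may be absent
- feed4: orange bottle with white cap: square plastic bottle 46 x 46 mm, 100 mm tall: square body the lower 72 mm, then a sloped shoulder and a round cap 30 mm across, 22 mm high. 0.2 kg, bottom-heavy. Origin on its axis, half way up (50 mm above its underside); z axis points from underside to cap. Starts fallen over in the lane, lying roughly along it; may be absent
- neighbour: grey bottle with red cap: square plastic bottle 46 x 46 mm, 100 mm tall: square body the lower 72 mm, then a sloped shoulder and a round cap 30 mm across, 22 mm high. 0.2 kg, bottom-heavy. Origin on its axis, half way up (50 mm above its underside); z axis points from underside to cap. Starts standing in the lane among the fallen ones
- lane: the lane: a fixed green drip tray, 170 mm wide along its x and 740 mm long along its y, floor 4 mm thick (top of floor 4 mm above the bench), low rim 14 mm high and 4 mm thick all round. Origin at the centre of its underside, on the bench
- dispenser: fixed wooden tape dispenser base, 14 mm thick, reaching from x -56 to +72 mm and y -55 to +155 mm about its origin. Origin on the bench, on the axis of its upright steel spindle (16 mm diameter, tip 70 mm above the bench). A keeper slides along its y on a track at x = +55 mm
- keeper (a joint): travel of the keeper along the dispenser's +y, in m: 0 = home, its metal arm (26 mm wide, underside 76 mm and top 85 mm above the bench) right over the spindle so that the reel cannot be lifted; 0.12 = fully open end stop, arm clear of the reel. Stiff, stays where it is left (about 1.5 N)
- keeper_top (a point): centre of the top of the keeper's red grip block, 126 mm above the bench; the block is 30 mm along the dispenser's x, 26 mm along its y and 40 mm high, above the arm, which reaches from it towards the dispenser's -x, over the spindle
- reel: yellow roll of plant-tie tape, 60 mm outside diameter, 36 mm high, 24 mm hole, 0.08 kg, resting on the dispenser base (14 mm above the bench) over the spindle. Origin at the centre of its underside, z along its axis
- basket: fixed open blue basket, 160 x 160 mm outside, 48 mm high, 4 mm walls and floor. Origin at the centre of its underside, on the bench
- seed_pot: bystander: terracotta pot of seedlings, 100 mm across, 70 mm high plus leaves to 120 mm; origin under its centre
- watering_can: bystander: small blue watering can, 100 mm across, 85 mm high, thin spout and handle to the sides; origin under its centre
- cup: bystander: small white cup of potting soil, 56 mm across, 58 mm high; origin under its centre
Things that resemble listed ones, but are neither listed nor needed, are in the scene too. Leave any turquoise look-alike of the feed4 alone. What is shaped like the feed1 but purple or turquoise is not meant.

How it is judged:
By the outcome, as a careful person would: the job done as asked, in the order asked, and still so for the second after the job is handed in, with the robot touching nothing.
Of feed1, feed2, feed3, feed4 only 3 to 4 are there at a start; the rules pass over those that are not, and their reading is None.
At some moment in a run one of feed1, feed2, feed3, feed4 may be knocked a few centimetres aside while the robot is not near it.
It also fails if it takes over 210 s, if anything falls off the work surface, if the arm or the gripper's body presses on something with over 40 N, if the wrist force passes 120 N, or if a joint passes its speed limit or range.

## Robot

A 7-joint arm with a two-finger parallel gripper is mounted at the origin on the work surface. World frame = base frame: x ahead of the robot, y to its left, z up, the work surface at z = 0. Lengths are in m, angles in rad, forces in N, time in s.
With the tool pointing down it reaches from about 0.4 to 0.875 m from the base axis. Payload 4.4 kg.
Tool frame: the origin (TCP) lies midway between the tips of the shut fingers; the grasp point (between the pads) lies 19 mm behind it; z points along the fingers, y is the line along which they close (so a half turn about z gives the same grasp; the last joint's range is limited). The gripper opens to 85 mm and grips with 20 to 120 N. Pads are 22 mm wide; open, the fingers measure 114 mm over their backs; the gripper's body (76 mm by 85 mm) begins 54 mm behind the grasp point. The pads swing forward as they close: fully open they stand 13 mm farther back than shut.
Start: joints at [-0.066, 0.628, 0.038, 1.517, -0.027, 0.996, -0.02], TCP at [0.65, 0, 0.231] pointing down, gripper open.
Joint ranges: [-3.06, 3.06], [-0.37, 2.12], [-1.25, 1.32], [0.18, 2.47], [-1.1, 4.24], [0.23, 1.98], [-2.94, 2.94]. Speed limits (rad/s): [2.57, 2.57, 3.14, 3.14, 3.14, 3.14, 3.14].

## Interface

Orientations are given as a rotation vector (axis times angle).
In Python, from station import arm, cams, workorder gives the robot as it stands. The module is installed in compiled form; this text tells all that it offers.
- The arm moves only by the tool servo_tool, never from a script. Its argument "increments" is a list that holds one entry, the list of rows, each a list of 4 numbers: the shift along the tool's x, y, z in m, then the turn about the tool's z in degrees. A call has 1 to 10 rows; each row is the pose to reach, as a shift and turn from the pose commanded when the call began, along the tool's axes at that moment; what a row does not reach only later rows make up. A row lasts 1/12 s, in which the tool goes at most 41.7 mm and 7.16 degrees, less where a joint would pass 70% of its speed; a pose out of reach is approached as far as the arm can. A call with a gripper value outside its range is refused whole. "gripper" is the opening, from 0 (shut) to 1 (fully open), set as the call begins (left out, the last holds). The fingers move at their own pace and stop on an object; "newtons" is the grip in N (left out, the last holds). Time passes only in rows, so rows that repeat a pose let the fingers close. It gives the time, the measured TCP pose, the force, the opening and the grip force at its end, in the units of the state.
- arm.get_state(): the state, without advancing time (a new reading comes with each control period).
- cams.grab_frame(name): name is "scene" or "side" or "wrist"; returns the picture (384x512x3 uint8, red, green, blue); there is no depth.
- cams.calibration(name): a dict with "fx", "fy", "cx", "cy" (pixels), "xyz" and "attitude" of the camera in the world. Camera axes: x right, y down, z forward; pixel columns grow to the right and rows downward; lengths in m; the calibration is good to about 2 mm. A picture is of the moment at which its call begins: read the wrist's pose just before it. calibration takes no time and is no camera call; for the wrist camera it gives the pose at the moment of the call.
- workorder.sign_off(): hands the job in; it is judged then, once.
The state is a dict: "time": time; "joints": joint angles; "qd": joint speeds; "joint_torque": joint torques, N m; "tool_pos": TCP position; "ee_rot": TCP orientation; "contact_force": force on the tool from outside, world axes, zero at the start; "ft_torque": the same for the moment, N m; "grip_width": opening from 0.0 (shut) to 1.0 (fully open); "gripper_force": force on a finger pad.
Only numpy, scipy, OpenCV 4.12 (cv2) and the standard library are available. Lean on these libraries where they do the work, as an engineer would, in place of code of your own. Each camera call takes 0.05 s, during which the arm holds its last target. There are 200 camera calls.

## Working session

There is one attempt and no reset: what is moved stays moved. The work goes in short steps, Python scripts to look and compute and a tool call to move; the robot and the scene stay as the last step left them, time stands still between calls to the robot, and variables do not carry over. Pictures are saved under pics/ and viewed, at most 14 in all, crops included, and the job is handed in when it is done.

Besides the shell and the picture viewer there is one more tool, called after ">>>" as name(argument=value, ...), one argument or row to a line, values as JSON. servo_tool: Moves the arm, as the interface text tells. Its arguments: {"type":"object","properties":{"increments":{"type":"array"},"gripper":{"type":"number"},"newtons":{"type":"number"}},"required":["increments"]}

```bash
mkdir -p pics
cat > h.py <<'E'
import numpy as np, cv2
from scipy.spatial.transform import Rotation as R
from station import arm, cams
def grab(n,f=None):
    c=cams.calibration(n); im=cams.grab_frame(n)
    if f: cv2.imwrite('pics/'+f+'.png',im[:,:,::-1]); np.save('pics/'+f+'.npy',im); 
    return im,c
def rot(a):
    a=np.array(a,float)
    return R.from_rotvec(a).as_matrix() if a.shape==(3,) else (a if a.shape==(3,3) else R.from_quat(a).as_matrix())
def ray(c,u,v,z):
    d=rot(c['attitude'])@np.array([(u-c['cx'])/c['fx'],(v-c['cy'])/c['fy'],1.])
    o=np.array(c['xyz']); return o+d*(z-o[2])/d[2]
def proj(c,p):
    q=rot(c['attitude']).T@(np.array(p,float)-np.array(c['xyz'])); return c['fx']*q[0]/q[2]+c['cx'],c['fy']*q[1]/q[2]+c['cy']
E
python3 - <<'E'
from h import *
a,c=grab('scene','s0');b,d=grab('side','d0')
print(c);print(d);print(arm.get_state())
cv2.imwrite('pics/both.png',np.vstack([a,b])[:,:,::-1]) if 0 else None
E
```

```text
{'fx': 356.85420990761554, 'fy': 356.85420990761554, 'cx': 254.463048501831, 'cy': 188.6764544784581, 'xyz': array([ 1.18576295, -0.76559107,  0.89717833]), 'attitude': array([-2.15075432, -0.75206473,  0.35305413])}
{'fx': 369.6160886869647, 'fy': 369.6160886869647, 'cx': 253.29893954060552, 'cy': 187.05797064882847, 'xyz': array([0.0673945 , 0.64748652, 0.97259169]), 'attitude': array([-0.87040928,  2.55855338, -1.01328107])}
{'time': 0.1, 'joints': array([-0.06580306,  0.62925977,  0.03846617,  1.51829103, -0.02699384,
        0.9962667 , -0.02003444]), 'qd': array([-0.00112543, -0.00046232,  0.00025188, -0.00335301, -0.00010816,
       -0.0001224 , -0.00045953]), 'joint_torque': array([ 3.65140630e-03, -5.64529252e+01,  1.23032581e+00, -1.93971133e+01,
        1.11524854e-02,  5.46943455e-03, -1.37002465e-05]), 'tool_pos': array([6.49438074e-01, 1.77610028e-05, 2.30470081e-01]), 'ee_rot': array([-2.22065681e+00, -2.22055496e+00,  1.93356522e-03]), 'contact_force': array([-0.93069468,  0.41946521,  0.14300517]), 'ft_torque': array([ 0.01284626, -0.00814036,  0.02718981]), 'gripper_force': 0.0, 'grip_width': 1.0010822764013114}
```

View pics/s0.png

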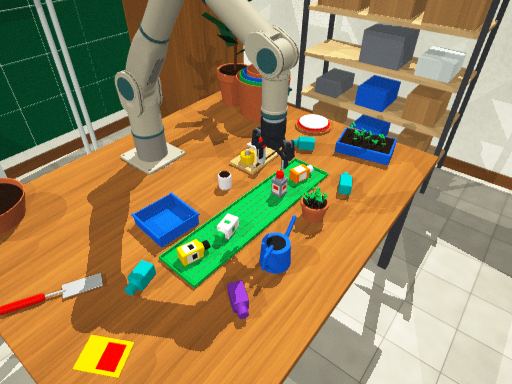

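View pics/d0.png

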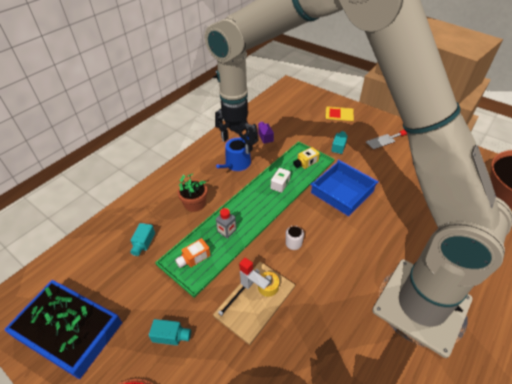

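The scene shows feed3, yellow (190,252), feed1, white (228,227), and feed4, orange (300,174), fallen in the lane. The grey neighbour stands at (279,183) and feed2 (blue) is absent. The turquoise items (141,277), (345,183) and (304,145) and the purple one (238,298) all lie outside the lane, so they aren't meant. The side view shows the keeper grip at (247,266), the reel at (268,283) and the basket at (344,187). One enlarged crop montage will confirm this.

Run:
```python
from h import *
s=np.load('pics/s0.npy');d=np.load('pics/d0.npy')
a=cv2.resize(d[215:345,160:310],None,fx=2.6,fy=2.6,interpolation=3)
b=cv2.resize(d[140:205,260:390],None,fx=3,fy=3,interpolation=3)[:, :390]
e=cv2.resize(s[205:270,165:295],None,fx=3,fy=3,interpolation=3)
f=cv2.resize(s[140:200,225:335],None,fx=3.54,fy=3.54,interpolation=3)
o=np.zeros((600,800,3),np.uint8)
o[:338,:390]=a[:338,:390]; o[:195,400:790]=b; o[200:395,400:790]=e; 
g=f[:200,:389]; o[398:598,400:400+g.shape[1]]=g
cv2.imwrite('pics/m0.png',o[:,:,::-1])
```

```text
(no output)
```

View pics/m0.png

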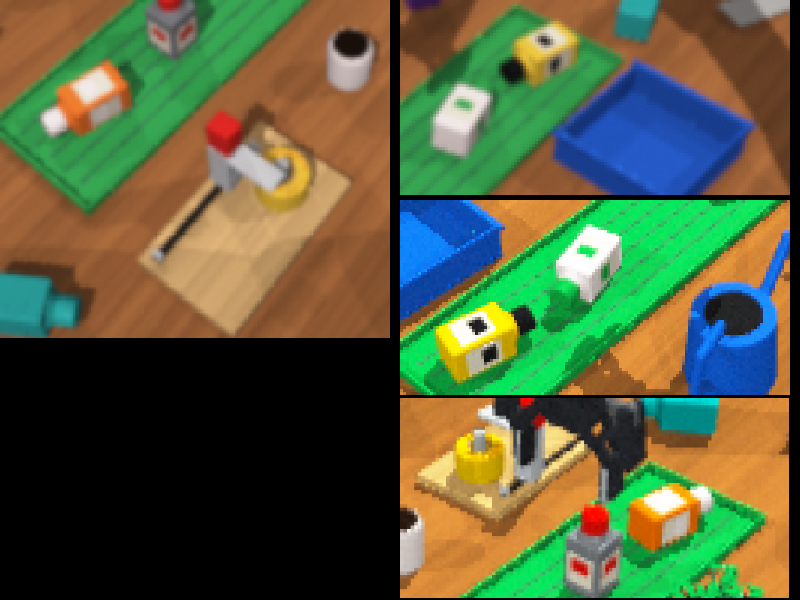

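The crops confirm it. Orange's cap points to the far right lane end, yellow's and white's caps point towards each other, and the arm lies over the spindle. Next I'll measure the positions.

```bash
cat >> h.py <<'E'
def mask(im,lo,hi,box=None):
    h=cv2.cvtColor(im,cv2.COLOR_RGB2HSV); m=cv2.inRange(h,np.array(lo),np.array(hi))
    if box is not None:
        k=np.zeros_like(m); x0,y0,x1,y1=box; k[y0:y1,x0:x1]=255; m&=k
    return m
def cen(m):
    n,l,s,c=cv2.connectedComponentsWithStats(m); i=1+s[1:,4].argmax(); return c[i],s[i]
E
python3 - <<'E'
from h import *
np.set_printoptions(precision=4,suppress=True)
s=np.load('pics/s0.npy');d=np.load('pics/d0.npy');C=cams.calibration('scene');D=cams.calibration('side')
L=lambda u,v:(160+u/2.6,215+v/2.6)
TR=lambda u,v:(260+(u-400)/3,140+v/3); MR=lambda u,v:(165+(u-400)/3,205+(v-200)/3); BR=lambda u,v:(225+(u-400)/3.54,140+(v-398)/3.54)
def p(n,c,uv,z): print(n,ray(c,*uv,z)[:2])
p('orange cap s',C,BR(703,498),.027);p('orange cap d',D,L(55,122),.027)
p('yel cap s',C,MR(526,318),.027);p('yel cap d',D,TR(514,71),.027)
p('white cap s',C,MR(566,287),.027)
p('neigh cap s',C,BR(595,512),.1);p('neigh cap d',D,L(170,3),.1)
for n,lo,hi,bs,bd in [('orange',(5,170,120),(16,255,255),(280,150,320,190),(170,230,215,275)),('yellow',(22,170,120),(32,255,255),(170,235,215,270),(290,145,325,172))]:
    for nm,im,c,b in(('s',s,C,bs),('d',d,D,bd)):
        q,st=cen(mask(im,lo,hi,b)); p(n+' '+nm,c,q,.03); 
p('white s',C,MR(592,262),.03);p('white d',D,TR(462,118),.03)
p('keeper top d',D,L(224,128-6),.126)
q,_=cen(mask(d,(0,150,80),(6,255,255),(235,250,262,285)));print(q);p('red d mid',D,q,.113)
for u in [(139,258),(234,334),(351,180),(262,124)]:p('base d',D,L(*u),.014)
p('spindle d',D,L(285,163),.07);p('spindle s',C,BR(479,434),.07)
p('track end',D,L(158,256),.016)
p('reel s top',C,BR(480,443),.05)
for u in [(639,62),(752,127),(555,133)]:p('bask d',D,TR(*u),.048)
m=mask(d,(105,120,60),(125,255,255),(300,150,390,225))
k=max(cv2.findContours(m,0,2)[0],key=cv2.contourArea); r=cv2.approxPolyDP(k,4,True)[:,0];
for u in r:p(f'bask d {u}',D,u,.048)
m=mask(s,(105,120,60),(125,255,255),(120,180,210,255))
k=max(cv2.findContours(m,0,2)[0],key=cv2.contourArea); r=cv2.approxPolyDP(k,4,True)[:,0];
for u in r:p(f'bask s {u}',C,u,.048)
for u in [(159,262),(195,287),(328,172),(297,162)]:p('lane s',C,u,.014)
for u in [(158,265),(193,294),(335,160),(301,143)]:p('lane d',D,u,.014)
p('cup d',D,(294,230),.058)
E
```

```text
orange cap s [0.6218 0.3247]
orange cap d [0.6135 0.3193]
yel cap s [ 0.5809 -0.2464]
yel cap d [ 0.5717 -0.2479]
white cap s [ 0.5834 -0.1857]
neigh cap s [0.593  0.1398]
neigh cap d [0.5803 0.1493]
orange s [0.5767 0.3875]
orange d [0.6021 0.2758]
yellow s [ 0.5634 -0.3023]
yellow d [ 0.567  -0.2745]
white s [ 0.5821 -0.1405]
white d [ 0.5745 -0.1388]
keeper top d [0.4189 0.2487]
[245.7219 265.3787]
red d mid [0.4186 0.2516]
base d [0.4335 0.3771]
base d [0.3071 0.3779]
base d [0.3084 0.1687]
base d [0.429  0.1714]
spindle d [0.3601 0.2223]
spindle s [0.3719 0.2152]
track end [0.4185 0.364 ]
reel s top [0.3658 0.2242]
bask d [ 0.4472 -0.3336]
bask d [ 0.2893 -0.3134]
bask d [ 0.4653 -0.1684]
bask d [338 161] [ 0.4512 -0.3284]
bask d [311 183] [ 0.4705 -0.1725]
bask d [312 192] [ 0.4453 -0.1382]
bask d [349 214] [ 0.3001 -0.1274]
bask d [377 181] [ 0.293  -0.3187]
bask s [172 193] [ 0.3163 -0.158 ]
bask s [131 214] [ 0.2921 -0.3228]
bask s [160 246] [ 0.485  -0.3562]
bask s [198 223] [ 0.5047 -0.2092]
bask s [199 214] [ 0.4757 -0.1758]
lane s [ 0.5063 -0.3851]
lane s [ 0.661  -0.3799]
lane s [0.684  0.3635]
lane s [0.5433 0.3437]
lane d [0.6686 0.3645]
lane d [0.5191 0.3683]
lane d [ 0.4772 -0.3624]
lane d [ 0.6359 -0.3697]
cup d [0.4013 0.0391]
```

>>> servo_tool(
  increments=[
    [[0.24,-0.23,-0.07,70],[0.24,-0.23,-0.07,70],[0.24,-0.23,-0.07,70],[0.24,-0.23,-0.07,70],[0.24,-0.23,-0.07,70],[0.24,-0.23,-0.07,70],[0.24,-0.23,-0.07,70],[0.24,-0.23,-0.07,70],[0.24,-0.23,-0.07,70],[0.24,-0.23,-0.07,70]],
  ],
)

```text
time: 0.93
tool_pos: [0.4167, 0.2441, 0.3017]
ee_rot: [-3.091, -0.547, 0.002]
contact_force: [0.6, -0.7, 0.4]
grip_width: 0.997
gripper_force: 0.0
```

>>> servo_tool(
  increments=[
    [[0,0,0,20],[0,0,0,20],[0,0,0,20],[0,0,0,20],[0,0,0,20]],
  ],
)

```text
time: 1.35
tool_pos: [0.4198, 0.2401, 0.3011]
ee_rot: [3.141, 0.005, -0.001]
contact_force: [-0.2, -0.3, 0.5]
grip_width: 0.996
gripper_force: 0.0
```

Run:
```python
from h import *
im,c=grab('wrist','w1'); print(c); s=arm.get_state();print(s['tool_pos'],rot(s['ee_rot']).round(3),s['joints'].round(2),s['time'])
```

```text
{'fx': 278.3365680622979, 'fy': 278.3365680622979, 'cx': 250.7324912663185, 'cy': 191.4142437595353, 'xyz': array([0.48815064, 0.24093064, 0.44237454]), 'attitude': array([ 2.08240585, -2.07432956, -0.27936671])}
[0.41979243 0.2400518  0.30111974] [[ 1.     0.003 -0.   ]
 [ 0.003 -1.    -0.   ]
 [-0.     0.    -1.   ]] [-0.89  0.33  0.42  1.88 -0.16  0.97 -1.97] 1.4
```

View pics/w1.png

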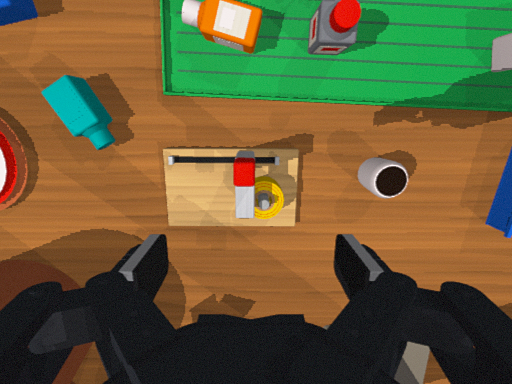

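Run:
```python
from h import *
np.set_printoptions(precision=4,suppress=True)
im=np.load('pics/w1.npy');c=cams.calibration('wrist')
m=mask(im,(0,150,190),(6,255,255),(220,140,270,200));q,s=cen(m);print('top',q,s,ray(c,*q,.126))
for u in [(s[0],s[1]),(s[0]+s[2],s[1]+s[3])]:print(ray(c,*u,.126))
m=mask(im,(22,150,100),(32,255,255),(240,170,300,230));q,s=cen(m);print(q,s)
print('reel L/R/B', ray(c,s[0]+s[2],q[1],.05),ray(c,q[0],s[1]+s[3],.05),ray(c,s[0]+s[2]/2,s[1],.05))
print('spindle',ray(c,264,203,.07))
for u in [(164,150),(298,150),(298,225),(167,226)]:print('base',ray(c,*u,.014))
print('track ends',ray(c,171,159,.02),ray(c,277,160,.02))
print('arm end',ray(c,244.5,217,.085),'orange',ray(c,190,12,.027),ray(c,235,18,.05))
```

```text
top [243.2804 173.9196] [233 163  21  23 460] [0.4225 0.2494 0.126 ]
[0.4352 0.2611 0.126 ]
[0.4081 0.2369 0.126 ]
[269.321  196.1748] [255 176  29  43 595]
reel L/R/B [0.3736 0.1917 0.05  ] [0.3378 0.2125 0.05  ] [0.4038 0.2137 0.05  ]
spindle [0.3694 0.222  0.07  ]
base [0.4362 0.3739 0.014 ]
base [0.4369 0.1684 0.014 ]
base [0.3136 0.1624 0.014 ]
base [0.311  0.3788 0.014 ]
track ends [0.4232 0.3624 0.02  ] [0.4223 0.2007 0.02  ]
arm end [0.354 0.249 0.085] orange [0.6188 0.3214 0.027 ] [0.6051 0.2611 0.05  ]
```

The wrist view shows the red grip top centred at (243,174), about 27 mm short of home, and the spindle at (264,203). The orange bottle is at (230,20), its cap at (190,12). I'll grip the keeper block.

>>> servo_tool(
  increments=[
    [[0.0025,-0.009,0.12,0],[0.0025,-0.009,0.12,0],[0.0025,-0.009,0.12,0],[0.0025,-0.009,0.15,0],[0.0025,-0.009,0.175,0],[0.0025,-0.009,0.195,0],[0.0025,-0.009,0.206,0],[0.0025,-0.009,0.206,0],[0.0025,-0.009,0.206,0]],
  ],
  gripper=1,
)

```text
time: 2.15
tool_pos: [0.4224, 0.2487, 0.095]
ee_rot: [3.141, 0.001, -0.002]
contact_force: [0.1, 0.2, -0.9]
grip_width: 1.0
gripper_force: 0.0
```

>>> servo_tool(
  increments=[
    [[0,0,0,0],[0,0,0,0],[0,0,0,0],[0,0,0,0],[0,0,0,0],[0,0,0,0],[0,0,0,0],[0,0,0,0]],
  ],
  gripper=0,
  newtons=40,
)

```text
time: 2.82
tool_pos: [0.4228, 0.2493, 0.096]
ee_rot: [-3.141, 0.0, -0.001]
contact_force: [-1.0, -0.1, 5.7]
grip_width: 0.297
gripper_force: 41.6
```

>>> servo_tool(
  increments=[
    [[0,-0.02,0,0],[0,-0.04,0,0],[0,-0.06,0,0],[0,-0.075,0,0],[0,-0.085,0,0],[0,-0.09,0,0],[0,-0.093,0,0],[0,-0.095,0,0],[0,-0.097,0,0],[0,-0.097,0,0]],
  ],
)

```text
time: 3.65
tool_pos: [0.4229, 0.3416, 0.0959]
ee_rot: [3.136, -0.003, -0.001]
contact_force: [-2.0, -11.1, 11.5]
grip_width: 0.299
gripper_force: 42.2
```

>>> servo_tool(
  increments=[
    [[0,0.003,0,0],[0,0.003,0,0],[0,0.003,0,0]],
  ],
)

```text
time: 3.9
tool_pos: [0.4229, 0.3415, 0.096]
ee_rot: [3.14, -0.002, 0.0]
contact_force: [-0.8, -3.6, 7.1]
grip_width: 0.297
gripper_force: 41.8
```

>>> servo_tool(
  increments=[
    [[0,0,0,0],[0,0,0,0],[0,0,0,0],[0,0,-0.02,0],[0,0,-0.05,0],[0,0,-0.09,0],[-0.02,0.1,-0.18,0],[-0.02,0.1,-0.18,0],[-0.02,0.1,-0.18,0],[-0.02,0.1,-0.18,0]],
  ],
  gripper=1,
)

```text
time: 4.73
tool_pos: [0.4034, 0.2389, 0.2788]
ee_rot: [-3.14, 0.007, -0.005]
contact_force: [0.8, -0.6, -0.0]
grip_width: 0.997
gripper_force: 0.0
```

Run:
```python
from h import *
np.set_printoptions(precision=4,suppress=True)
im,c=grab('wrist','w2');s=arm.get_state();print(s['tool_pos'],s['time'])
m=mask(im,(0,150,190),(6,255,255),(150,100,270,220));q,_=cen(m);print('keeper',q,ray(c,*q,.126))
m=mask(im,(22,150,100),(32,255,255),(200,120,320,300));q,st=cen(m);print(q,st)
k=max(cv2.findContours(m,0,2)[0],key=cv2.contourArea)
P=np.array([ray(c,*u[0],.05)[:2] for u in k]);print(P.min(0),P.max(0))
v=im[max(0,st[1]-60):st[1]+90,max(0,st[0]-110):st[0]+80];cv2.imwrite('pics/w2c.png',cv2.resize(v,None,fx=3,fy=3)[:,:,::-1])
```

```text
[0.4036 0.2397 0.2787] 4.7833
keeper [157.6707 164.4904] [0.4219 0.3393 0.126 ]
[263.8195 190.3049] [243 169  43  46 997]
[0.3382 0.1928] [0.4025 0.251 ]
```

View pics/w2c.png

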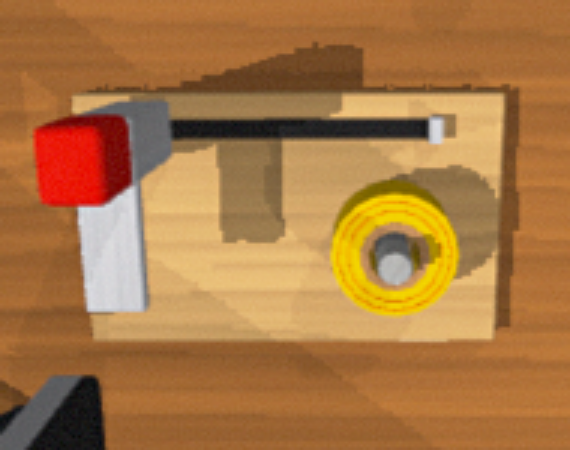

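The crop shows the keeper at the end of its track, red grip at (85,160), with the reel and spindle uncovered at (395,255). I'll take the reel.

>>> servo_tool(
  increments=[
    [[-0.0355,0.0172,0.1,0],[-0.0355,0.0172,0.1,0],[-0.0355,0.0172,0.13,0],[-0.0355,0.0172,0.16,0],[-0.0355,0.0172,0.19,0],[-0.0355,0.0172,0.22,0],[-0.0355,0.0172,0.245,0],[-0.0355,0.0172,0.2565,0],[-0.0355,0.0172,0.2565,0],[-0.0355,0.0172,0.2565,0]],
  ],
)

```text
time: 5.62
tool_pos: [0.3659, 0.2259, 0.016]
ee_rot: [3.139, 0.0, -0.004]
contact_force: [0.5, 0.5, -0.3]
grip_width: 1.001
gripper_force: 0.0
```

>>> servo_tool(
  increments=[
    [[0,0,0,0],[0,0,0,0],[0,0,0,0],[0,0,0,0],[0,0,0,0],[0,0,0,0]],
  ],
  gripper=0,
  newtons=30,
)

```text
time: 6.12
tool_pos: [0.3672, 0.2255, 0.0192]
ee_rot: [-3.141, 0.001, -0.001]
contact_force: [0.2, -2.6, 0.9]
grip_width: 0.677
gripper_force: 33.0
```

>>> servo_tool(
  increments=[
    [[0,0,-0.02,0],[0,0,-0.04,0],[0,0,-0.06,0],[0,0,-0.09,0],[0,0,-0.12,0],[0,0,-0.15,0],[0,0,-0.15,0]],
  ],
)

```text
time: 6.7
tool_pos: [0.3696, 0.2274, 0.1731]
ee_rot: [-3.136, -0.001, -0.01]
contact_force: [0.6, 0.5, -1.2]
grip_width: 0.679
gripper_force: 33.1
```

>>> servo_tool(
  increments=[
    [[0.12,0.1,-0.05,0],[0.12,0.1,-0.05,0],[0.13,0.14,-0.05,0],[0.14,0.18,-0.05,0],[0.14,0.22,-0.05,0],[0.14,0.26,-0.05,0],[0.13,0.3,-0.05,0],[0.12,0.34,-0.05,0],[0.1,0.38,-0.05,0],[0.08,0.42,-0.05,0]],
  ],
)

```text
time: 7.53
tool_pos: [0.468, -0.1378, 0.2184]
ee_rot: [3.141, 0.001, 0.002]
contact_force: [1.1, 0.1, -1.1]
grip_width: 0.674
gripper_force: 33.0
```

>>> servo_tool(
  increments=[
    [[-0.02,0.02,0,0],[-0.03,0.03,0,0],[-0.03,0.03,0,0],[-0.03,0.03,0,0]],
  ],
)

```text
time: 7.87
tool_pos: [0.4376, -0.166, 0.2184]
ee_rot: [-3.14, 0.003, -0.001]
contact_force: [0.5, 0.5, -0.7]
grip_width: 0.677
gripper_force: 33.1
```

Run:
```python
from h import *
np.set_printoptions(precision=4,suppress=True)
im,c=grab('wrist','w3');s=arm.get_state();print(s['tool_pos'],s['joints'].round(2),s['time'])
m=mask(im,(105,120,40),(125,255,255))
k=max(cv2.findContours(m,0,2)[0],key=cv2.contourArea)
for u in cv2.approxPolyDP(k,6,True)[:,0]: print(u,ray(c,*u,.048))
```

```text
[ 0.4384 -0.1652  0.2183] [-0.24  0.49  0.78  2.04 -0.49  0.8  -0.74] 7.9167
[257 145] [ 0.4742 -0.172   0.048 ]
[252 187] [ 0.426  -0.1665  0.048 ]
[283 197] [ 0.414  -0.2027  0.048 ]
[305 229] [ 0.3737 -0.2304  0.048 ]
[320 227] [ 0.3763 -0.2483  0.048 ]
[375 275] [ 0.3112 -0.322   0.048 ]
[403 159] [ 0.4584 -0.3362  0.048 ]
```

View pics/w3.png

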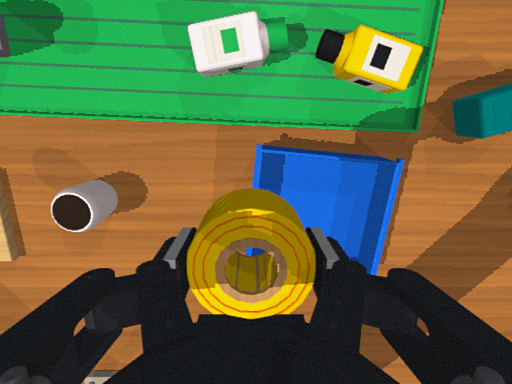

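The wrist view shows the reel held, and the basket corners at (257,145) and (403,159). White (230,42) and yellow (380,58) are in the lane with caps facing each other. I'll place the reel.

>>> servo_tool(
  increments=[
    [[-0.025,0.04,0,0],[-0.051,0.081,0,0],[-0.051,0.081,0.02,0],[-0.051,0.081,0.06,0],[-0.051,0.081,0.1,0],[-0.051,0.081,0.13,0],[-0.051,0.081,0.15,0],[-0.051,0.081,0.17,0],[-0.051,0.081,0.18,0],[-0.051,0.081,0.18,0]],
  ],
)

```text
time: 8.75
tool_pos: [0.3871, -0.245, 0.0361]
ee_rot: [-3.138, -0.004, 0.004]
contact_force: [0.2, 0.7, -0.9]
grip_width: 0.676
gripper_force: 33.1
```

>>> servo_tool(
  increments=[
    [[0,0,0.01,0],[0,0,0.02,0],[0,0,0.026,0],[0,0,0.027,0],[0,0,0.027,0]],
  ],
)

```text
time: 9.17
tool_pos: [0.3873, -0.2466, 0.0115]
ee_rot: [-3.141, -0.001, -0.001]
contact_force: [-1.0, -0.6, -1.1]
grip_width: 0.677
gripper_force: 33.1
```

>>> servo_tool(
  increments=[
    [[0,0,0,0],[0,0,0,0],[0,0,0,0],[0,0,-0.02,0],[0,0,-0.06,0],[0,0,-0.1,0],[0,0,-0.14,0],[0.03,0,-0.18,0],[0.06,0,-0.22,0],[0.06,0,-0.24,0]],
  ],
  gripper=0.85,
)

```text
time: 10.0
tool_pos: [0.4497, -0.2462, 0.2539]
ee_rot: [3.14, 0.004, 0.004]
contact_force: [1.2, -0.1, -0.7]
grip_width: 0.849
gripper_force: 0.0
```

>>> servo_tool(
  increments=[
    [[0.01,-0.02,0,0],[0.03,-0.06,0,0],[0.05,-0.1,0,0],[0.06,-0.14,0,0],[0.06,-0.18,0,0],[0.06,-0.22,0,0],[0.06,-0.26,0,0],[0.05,-0.3,0,0],[0.03,-0.34,0,0],[0.01,-0.38,0,0]],
  ],
)

```text
time: 10.83
tool_pos: [0.4584, 0.1294, 0.2515]
ee_rot: [-3.141, -0.0, -0.0]
contact_force: [0.7, 1.0, -0.3]
grip_width: 0.849
gripper_force: 0.0
```

>>> servo_tool(
  increments=[
    [[0,-0.04,0,0],[0,-0.08,0,0],[0,-0.12,0,0],[0,-0.16,0,0],[0,-0.17,0,0],[0,-0.17,0,0],[0,-0.17,0,0]],
  ],
)

```text
time: 11.42
tool_pos: [0.4591, 0.2972, 0.2513]
ee_rot: [3.141, 0.002, -0.0]
contact_force: [0.2, 0.2, 0.6]
grip_width: 0.853
gripper_force: 0.0
```

Run:
```python
from h import *
np.set_printoptions(precision=4,suppress=True)
im,c=grab('wrist','w4');s=arm.get_state();print(s['tool_pos'],rot(s['ee_rot'])[:,0],s['joints'].round(2),s['time'])
m=mask(im,(0,150,190),(6,255,255),(120,100,400,220));q,st=cen(m);print('keeper',q,st,ray(c,*q,.126))
d,D=grab('side','d4')
m=mask(d,(22,150,100),(32,255,255),(300,150,390,225));q,st=cen(m);print('reel',q,st,ray(D,*q,.03))
```

```text
[0.4594 0.2959 0.2516] [ 1.     -0.0015 -0.    ] [-1.18  0.6   0.9   1.8  -0.55  1.01 -1.63] 11.4667
keeper [206.9395 214.0968] [196 209  23  11 248] [0.4305 0.3422 0.126 ]
reel [304.0316 160.0947] [300 152  14  16  95] [ 0.5629 -0.2753  0.03  ]
```

>>> servo_tool(
  increments=[
    [[-0.037,-0.0455,0.03,0],[-0.037,-0.0455,0.03,0],[-0.037,-0.0455,0.05,0],[-0.037,-0.0455,0.08,0],[-0.037,-0.0455,0.11,0],[-0.037,-0.0455,0.135,0],[-0.037,-0.0455,0.15,0],[-0.037,-0.0455,0.156,0],[-0.037,-0.0455,0.156,0],[-0.037,-0.0455,0.156,0]],
  ],
  gripper=1,
)

```text
time: 12.35
tool_pos: [0.4234, 0.3421, 0.0963]
ee_rot: [-3.141, 0.003, -0.002]
contact_force: [0.2, 0.9, 0.3]
grip_width: 1.002
gripper_force: 0.0
```

>>> servo_tool(
  increments=[
    [[0,0,0,0],[0,0,0,0],[0,0,0,0],[0,0,0,0],[0,0,0,0],[0,0,0,0],[0,0,0,0],[0,0,0,0]],
  ],
  gripper=0,
  newtons=40,
)

```text
time: 13.02
tool_pos: [0.4226, 0.3415, 0.0961]
ee_rot: [3.14, -0.002, 0.0]
contact_force: [-1.9, -3.9, 6.6]
grip_width: 0.297
gripper_force: 40.3
```

>>> servo_tool(
  increments=[
    [[0,0.015,0,0],[0,0.03,0,0],[0,0.045,0,0],[0,0.06,0,0],[0,0.075,0,0],[0,0.09,0,0],[0,0.1,0,0],[0,0.107,0,0],[0,0.112,0,0],[0,0.115,0,0]],
  ],
)

```text
time: 13.85
tool_pos: [0.4224, 0.2281, 0.096]
ee_rot: [-3.14, 0.001, 0.0]
contact_force: [-1.5, 1.8, 8.7]
grip_width: 0.298
gripper_force: 40.5
```

>>> servo_tool(
  increments=[
    [[0,0.003,0,0],[0,0.006,0,0],[0,0.009,0,0],[0,0.01,0,0],[0,0.01,0,0]],
  ],
)

```text
time: 14.27
tool_pos: [0.4224, 0.2212, 0.096]
ee_rot: [-3.137, -0.002, 0.001]
contact_force: [-2.7, 7.0, 7.2]
grip_width: 0.299
gripper_force: 40.6
```

>>> servo_tool(
  increments=[
    [[0,-0.003,0,0],[0,-0.003,0,0],[0,-0.003,0,0]],
  ],
)

```text
time: 14.52
tool_pos: [0.4224, 0.2219, 0.096]
ee_rot: [-3.14, -0.001, 0.0]
contact_force: [-2.4, 1.5, 8.1]
grip_width: 0.298
gripper_force: 40.8
```

>>> servo_tool(
  increments=[
    [[0,0,0,0],[0,0,0,0],[0,0,0,0],[0,0,-0.02,0],[0,0,-0.05,0],[0,0,-0.09,0],[0.04,-0.03,-0.13,0],[0.1,-0.06,-0.17,0],[0.1,-0.06,-0.17,0],[0.1,-0.06,-0.17,0]],
  ],
  gripper=1,
)

```text
time: 15.35
tool_pos: [0.5271, 0.2838, 0.2686]
ee_rot: [-3.139, -0.004, -0.012]
contact_force: [1.7, 0.7, -0.2]
grip_width: 1.001
gripper_force: 0.0
```

Run:
```python
from h import *
np.set_printoptions(precision=4,suppress=True)
im,c=grab('wrist','w5');s=arm.get_state();print(s['tool_pos'],rot(s['ee_rot'])[:,0],s['joints'].round(2),s['time']); np.save('pics/w5c.npy',np.r_[c['xyz'],np.array(c['attitude']).ravel()])
b,C=grab('side','d5')
o=np.zeros((600,700,3),np.uint8);o[:384,:512]=im; o[390:600,:350]=cv2.resize(b[220:290,230:347],(350,210)); o[390:600,355:700]=cv2.resize(b[140:215,280:403],(345,210))
cv2.imwrite('pics/m5.png',o[:,:,::-1])
```

```text
[0.5285 0.284  0.2688] [0.9999 0.0028 0.0098] [-1.05  0.66  0.88  1.64 -0.56  1.1  -1.59] 15.4
```

View pics/m5.png

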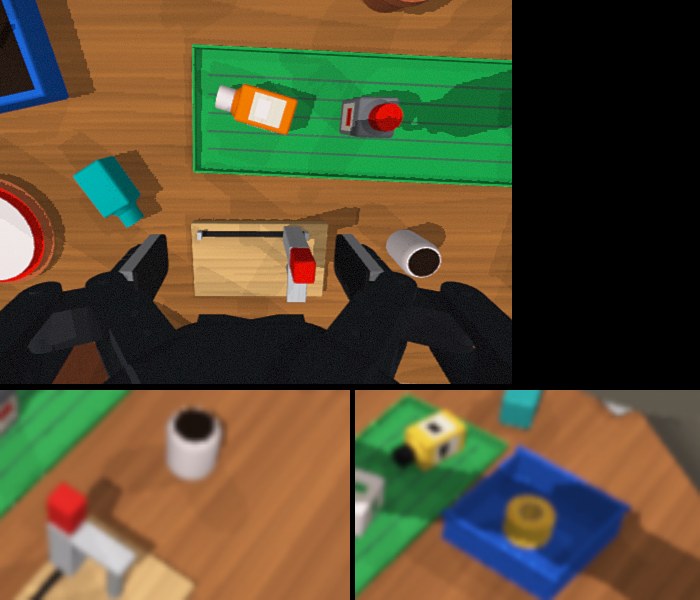

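The keeper arm is over the spindle and the reel lies flat in the basket. The orange cap is at (227,98), its body at (265,109), and the neighbour is at (370,117). Next I'll compute the cap grasp.

Run:
```python
from h import *
np.set_printoptions(precision=4,suppress=True)
im=np.load('pics/w5.npy');c=cams.calibration('wrist')
m=mask(im,(0,0,120),(180,60,255),(208,78,242,118));q,st=cen(m);print('cap',q,st,ray(c,*q,.03))
m=mask(im,(5,150,100),(16,255,255),(225,70,310,150))
k=max(cv2.findContours(m,0,2)[0],key=cv2.contourArea);r=cv2.minAreaRect(k);print(r)
P=[ray(c,*u,.04) for u in cv2.boxPoints(r)];print(np.array(P))
h=np.mean(P,0);print('body',h); p=ray(c,*q,.03); a=p-h; print('axis deg',np.degrees(np.arctan2(a[1],a[0])))
for u in [(193,46),(194,172),(512,62),(512,186)]:print('lane',ray(c,*u,.014))
```

```text
cap [224.2381  97.9259] [215  85  20  27 378] [0.6166 0.3176 0.03  ]
((262.40765380859375, 108.41400909423828), (62.07658386230469, 37.81028747558594), 16.389541625976562)
[[0.5918 0.3133 0.04  ]
 [0.6353 0.2992 0.04  ]
 [0.6148 0.2245 0.04  ]
 [0.57   0.2363 0.04  ]]
body [0.603  0.2683 0.04  ]
axis deg 74.57730310848987
lane [0.6809 0.3579 0.014 ]
lane [0.5161 0.3649 0.014 ]
lane [ 0.6629 -0.0569  0.014 ]
lane [ 0.4966 -0.0977  0.014 ]
```

>>> servo_tool(
  increments=[
    [[0.0885,-0.0355,0.1,-70],[0.0885,-0.0355,0.1,-70],[0.0885,-0.0355,0.1,-70],[0.0885,-0.0355,0.1,-70],[0.0885,-0.0355,0.1,-70],[0.0885,-0.0355,0.1,-70],[0.0885,-0.0355,0.1,-70],[0.0885,-0.0355,0.1,-70],[0.0885,-0.0355,0.1,-70],[0.0885,-0.0355,0.1,-70]],
  ],
  gripper=0.7,
)

```text
time: 16.28
tool_pos: [0.609, 0.3153, 0.164]
ee_rot: [-2.568, -1.809, 0.006]
contact_force: [-0.4, -0.4, 0.2]
grip_width: 0.7
gripper_force: 0.0
```

>>> servo_tool(
  increments=[
    [[0,0,0.02,-5],[0,0,0.05,-5],[0,0,0.08,-5],[0,0,0.09,-5],[0,0,0.09,-5]],
  ],
)

```text
time: 16.7
tool_pos: [0.6072, 0.3147, 0.0714]
ee_rot: [-2.492, -1.911, 0.014]
contact_force: [-0.1, -0.7, -0.2]
grip_width: 0.7
gripper_force: 0.0
```

Run:
```python
from h import *
np.set_printoptions(precision=4,suppress=True)
s=arm.get_state();print(s['tool_pos']);M=rot(s['ee_rot']);print(M)
print(M.T@(np.array([.617,.3195,.012])-s['tool_pos']),s['joints'].round(2))
```

```text
[0.6072 0.3147 0.0714]
[[ 0.2593  0.9658 -0.0079]
 [ 0.9658 -0.2593 -0.004 ]
 [-0.0059 -0.0066 -1.    ]]
[0.0075 0.0086 0.0593] [-0.73  0.9   0.39  1.53 -0.42  0.8  -0.44]
```

>>> servo_tool(
  increments=[
    [[0.0075,0.0086,0,0],[0.0075,0.0086,0.01,0],[0.0075,0.0086,0.025,0],[0.0075,0.0086,0.045,0],[0.0075,0.0086,0.055,0],[0.0075,0.0086,0.0593,0],[0.0075,0.0086,0.0593,0]],
  ],
)

```text
time: 17.28
tool_pos: [0.6199, 0.3209, 0.0146]
ee_rot: [-2.492, -1.912, 0.004]
contact_force: [0.7, -0.2, 0.1]
grip_width: 0.699
gripper_force: 0.0
```

>>> servo_tool(
  increments=[
    [[0,0,0,0],[0,0,0,0],[0,0,0,0],[0,0,0,0],[0,0,0,0],[0,0,0,0],[0,0,0,0]],
  ],
  gripper=0,
  newtons=20,
)

```text
time: 17.87
tool_pos: [0.6218, 0.3221, 0.017]
ee_rot: [-2.492, -1.913, -0.003]
contact_force: [-0.6, 1.9, 6.4]
grip_width: 0.34
gripper_force: 19.7
```

>>> servo_tool(
  increments=[
    [[0,0,-0.01,0],[0,0,-0.025,0],[0,0,-0.04,0],[0,0,-0.055,0],[0,0,-0.07,0],[0,0,-0.085,0],[0,0,-0.1,0],[0,0,-0.11,0],[0,0,-0.11,0],[0,0,-0.11,0]],
  ],
)

```text
time: 18.7
tool_pos: [0.6215, 0.3218, 0.1271]
ee_rot: [2.492, 1.913, 0.002]
contact_force: [0.5, -0.1, -2.7]
grip_width: 0.338
gripper_force: 20.3
```

Run:
```python
from h import *
a,_=grab('wrist','w6');b,_=grab('side','d6');c,_=grab('scene','s6')
o=np.zeros((384,800,3),np.uint8);o[:,:400]=cv2.resize(a,(400,300))[0:0+384] if 0 else 0
o[:300,:400]=cv2.resize(a,(400,300));o[:384,400:600]=cv2.resize(b[190:300,155:225],(200,314),interpolation=3)[:384] if 0 else 0
o[:300,400:600]=cv2.resize(b[200:290,160:220],(200,300));o[:300,600:800]=cv2.resize(c[125:200,275:325],(200,300))
cv2.imwrite('pics/m6.png',o[:,:,::-1])
```

```text
(no output)
```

View pics/m6.png

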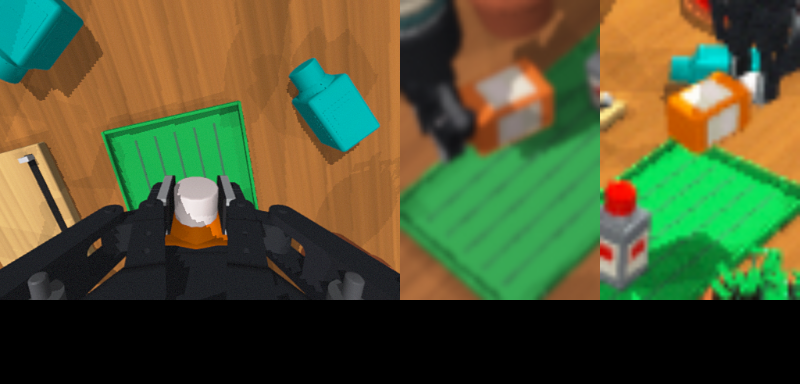

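The orange bottle was lifted but stays horizontal at the cap, because the pads hold it against turning. I'll lower it close to the floor and ease the grip so that it swings down.

>>> servo_tool(
  increments=[
    [[-0.01,0,0.01,0],[-0.025,0,0.02,0],[-0.025,0,0.03,0],[-0.025,0,0.036,0],[-0.025,0,0.036,0],[-0.025,0,0.036,0]],
  ],
)

```text
time: 19.35
tool_pos: [0.6145, 0.2986, 0.0894]
ee_rot: [-2.491, -1.913, 0.001]
contact_force: [-0.1, -0.7, -2.6]
grip_width: 0.343
gripper_force: 20.3
```

>>> servo_tool(
  increments=[
    [[0,0,0,0],[0,0,0,0],[0,0,0,0]],
  ],
  gripper=0.32,
)

```text
time: 19.6
tool_pos: [0.6151, 0.298, 0.0906]
ee_rot: [2.492, 1.913, 0.002]
contact_force: [-0.0, 0.2, -2.2]
grip_width: 0.342
gripper_force: 20.3
```

>>> servo_tool(
  increments=[
    [[0,0,0,0],[0,0,0,0],[0,0,0,0]],
  ],
  gripper=0.33,
)

```text
time: 19.85
tool_pos: [0.6148, 0.2975, 0.0903]
ee_rot: [2.492, 1.913, 0.001]
contact_force: [0.3, -0.1, -1.9]
grip_width: 0.338
gripper_force: 20.3
```

>>> servo_tool(
  increments=[
    [[0,0,0,0],[0,0,0,0],[0,0,0,0]],
  ],
  gripper=0.338,
)

```text
time: 20.1
tool_pos: [0.6147, 0.2974, 0.0901]
ee_rot: [-2.492, -1.912, -0.0]
contact_force: [1.1, 0.3, -2.1]
grip_width: 0.337
gripper_force: 20.3
```

>>> servo_tool(
  increments=[
    [[0,0,0,0],[0,0,0,0]],
  ],
  gripper=0.342,
)

```text
time: 20.27
tool_pos: [0.6147, 0.2974, 0.0901]
ee_rot: [-2.492, -1.912, 0.0]
contact_force: [-0.1, 0.2, -2.4]
grip_width: 0.345
gripper_force: 15.1
```

Run:
```python
from h import *
s=arm.get_state();print(s['contact_force'],s['ft_torque'],s['grip_width'],s['gripper_force'])
im,_=grab('wrist','w7')
m=mask(im,(5,150,60),(16,255,255),(150,120,380,384));print(m.sum()/255,cen(m))
m=mask(np.load('pics/w6.npy'),(5,150,60),(16,255,255),(150,120,380,384));print(m.sum()/255,cen(m))
```

```text
[-0.06526259  0.24918152 -2.4481567 ] [ 0.08599975 -0.0511716   0.00071446] 0.3451435767994423 15.126202404499054
9520.0 (array([356.76090319, 185.88447263]), array([ 325,  120,   55,  150, 6466], dtype=int32))
15593.0 (array([304.99514373, 171.22393671]), array([  150,   120,   230,   151, 12767], dtype=int32))
```

The grip force responds to fine opening commands (15 N now), so I'll keep easing.

>>> servo_tool(
  increments=[
    [[0,0,0,0],[0,0,0,0],[0,0,0,0]],
  ],
  gripper=0.345,
)

```text
time: 20.57
tool_pos: [0.6149, 0.2975, 0.0902]
ee_rot: [-2.492, -1.912, -0.001]
contact_force: [0.2, 1.0, 1.3]
grip_width: 0.344
gripper_force: 9.0
```

>>> servo_tool(
  increments=[
    [[0,0,0,0],[0,0,0,0],[0,0,0,0]],
  ],
  gripper=0.348,
)

```text
time: 20.82
tool_pos: [0.6149, 0.2975, 0.0903]
ee_rot: [-2.492, -1.913, -0.001]
contact_force: [0.0, 0.8, 0.4]
grip_width: 0.346
gripper_force: 4.0
```

Run:
```python
from h import *
s=arm.get_state();print(s['contact_force'],s['ft_torque'],s['grip_width'],s['gripper_force'])
```

```text
[0.02366917 0.75054122 0.36309353] [0.13150198 0.0211047  0.01157573] 0.3462427878510258 4.031563103199005
```

Run:
```python
from h import *
a,_=grab('wrist','w8');b,_=grab('side','d8');c,_=grab('scene','s8')
o=np.zeros((300,800,3),np.uint8)
o[:300,:400]=cv2.resize(a,(400,300))
o[:300,400:600]=cv2.resize(b[200:290,160:220],(200,300));o[:300,600:800]=cv2.resize(c[125:200,275:325],(200,300))
cv2.imwrite('pics/m8.png',o[:,:,::-1])
```

```text
(no output)
```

View pics/m8.png

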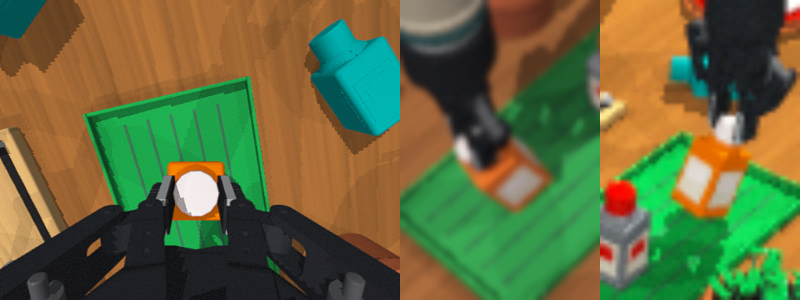

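It has swung most of the way and its lower edge now touches the floor, leaning about 20° with the base towards -y. Moving the cap towards -y should bring it upright.

>>> servo_tool(
  increments=[
    [[-0.004,0,0,0],[-0.008,0,0,0],[-0.012,0,0,0],[-0.016,0,0,0],[-0.02,0,0,0],[-0.02,0,0,0]],
  ],
)

```text
time: 21.47
tool_pos: [0.6093, 0.2762, 0.09]
ee_rot: [2.494, 1.91, -0.002]
contact_force: [-1.0, -0.4, 2.2]
grip_width: 0.349
gripper_force: 4.3
```

```bash
cat > g.py <<'E'
from h import *
import sys
np.set_printoptions(precision=3,suppress=True)
def contact(n,boxd,boxs,rw=True):
    s=arm.get_state();print(s['tool_pos'],s['contact_force'],s['ft_torque'],round(s['grip_width'],3),s['gripper_force'])
    a,_=grab('wrist');b,_=grab('side');c,_=grab('scene')
    o=np.zeros((300,800,3),np.uint8);o[:,:400]=cv2.resize(a,(400,300))
    for im,B,x in((b,boxd,400),(c,boxs,600)):
        o[:,x:x+200]=cv2.resize(im[B[1]:B[1]+90,B[0]:B[0]+60],(200,300))
    cv2.imwrite(f'pics/{n}.png',o[:,:,::-1])
E
python3 -c "
from g import *
contact('m9',(160,200),(270,115))"
```

```text
[0.609 0.276 0.09 ] [-0.963 -0.385  2.165] [-0.064  0.131  0.002] 0.349 4.261274188756943
```

View pics/m9.png

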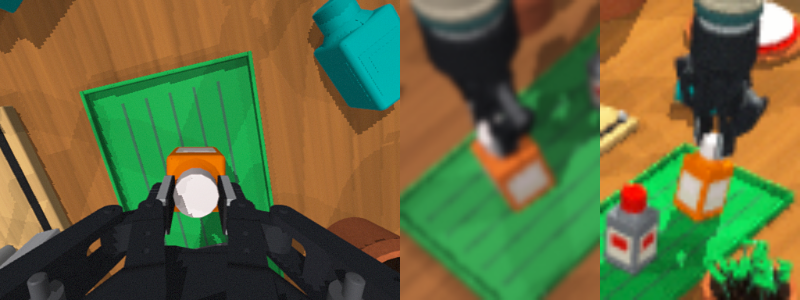

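It is almost upright. I'll press down slightly, then release.

>>> servo_tool(
  increments=[
    [[0,0,0.002,0],[0,0,0.003,0],[0,0,0.003,0]],
  ],
)

```text
time: 21.87
tool_pos: [0.61, 0.2785, 0.0876]
ee_rot: [2.492, 1.913, 0.002]
contact_force: [-0.9, -0.7, 5.6]
grip_width: 0.35
gripper_force: 4.9
```

>>> servo_tool(
  increments=[
    [[0,0,0,0],[0,0,0,0],[0,0,0,0],[0,0,0,0]],
  ],
  gripper=0.45,
)

```text
time: 22.2
tool_pos: [0.6093, 0.2782, 0.0867]
ee_rot: [-2.492, -1.913, 0.001]
contact_force: [-0.6, 0.3, -0.3]
grip_width: 0.451
gripper_force: 0.0
```

>>> servo_tool(
  increments=[
    [[0,0,0,0],[0,0,0,0],[0,0,-0.02,0],[0,0,-0.05,0],[0,0,-0.09,0],[0,0,-0.13,0],[0,0,-0.17,0],[0,0,-0.17,0]],
  ],
  gripper=0.7,
)

```text
time: 22.87
tool_pos: [0.6143, 0.2789, 0.2664]
ee_rot: [2.489, 1.91, 0.023]
contact_force: [2.2, 0.4, 0.3]
grip_width: 0.701
gripper_force: 0.0
```

```bash
python3 -c "
from g import *
contact('m10',(160,200),(270,115))"
```

```text
[0.614 0.279 0.266] [2.247 0.352 0.264] [-0.014 -0.147 -0.026] 0.701 0.0
```

View pics/m10.png

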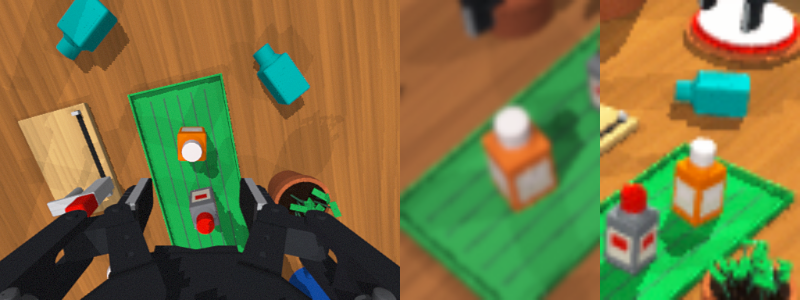

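Orange stands upright. Next I'll view the other two.

>>> servo_tool(
  increments=[
    [[-0.539,0.11,0,-15],[-0.539,0.11,0,-15],[-0.539,0.11,0,-15],[-0.539,0.11,0,-15],[-0.539,0.11,0,-15],[-0.539,0.11,0,-15],[-0.539,0.11,0,-15],[-0.539,0.11,0,-15],[-0.539,0.11,0,-15],[-0.539,0.11,0,-15]],
  ],
)

```text
time: 23.85
tool_pos: [0.5827, -0.1392, 0.255]
ee_rot: [-2.219, -2.219, 0.003]
contact_force: [0.9, 0.0, -1.0]
grip_width: 0.701
gripper_force: 0.0
```

>>> servo_tool(
  increments=[
    [[0,0,0,0],[0,0,0,0],[0,0,0,0]],
  ],
)

```text
time: 24.1
tool_pos: [0.5835, -0.1371, 0.2553]
ee_rot: [-2.22, -2.219, 0.002]
contact_force: [0.7, 0.9, -0.5]
grip_width: 0.703
gripper_force: 0.0
```

Run:
```python
from g import *
im,c=grab('wrist','w11');s=arm.get_state();print(s['tool_pos'],rot(s['ee_rot']),s['joints'],s['time'])
```

```text
[ 0.584 -0.136  0.256] [[-0.002  1.    -0.002]
 [ 1.     0.002  0.002]
 [ 0.002 -0.002 -1.   ]] [-0.071  0.559  0.408  1.64  -0.254  0.998  0.422] 24.15
```

View pics/w11.png

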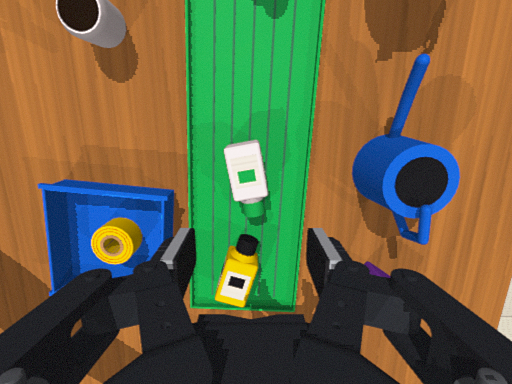

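Both are visible: the white body at (246,172) with its cap at (252,208), and the yellow body at (237,275) with its cap at (246,244). The basket, can and cup are undisturbed.

Run:
```python
from g import *
im=np.load('pics/w11.npy');c=cams.calibration('wrist');s=arm.get_state();M=rot(s['ee_rot'])
m=mask(im,(0,0,120),(180,50,255),(215,130,280,212));m=cv2.morphologyEx(m,cv2.MORPH_CLOSE,np.ones((15,15)))
k=max(cv2.findContours(m,0,2)[0],key=cv2.contourArea);r=cv2.minAreaRect(k);print('white',r);B=[ray(c,*u,.045) for u in cv2.boxPoints(r)];print(np.array(B));wb=np.mean(B,0)
wc=ray(c,252.5,208.5,.032);a=wc-wb;print(wb,wc,'ang',np.degrees(np.arctan2(a[1],a[0])))
print('edge lines', ray(c,225,148,.05)-ray(c,238,205,.05),ray(c,260,140,.05)-ray(c,267,198,.05))
m=mask(im,(0,0,0),(180,255,45),(230,225,265,258));q,st=cen(m);yc=ray(c,*q,.03);print('ycap',q,st,yc, 'tip',ray(c,q[0],st[1],.027))
m=mask(im,(22,150,100),(32,255,255),(205,235,268,312));m=cv2.morphologyEx(m,cv2.MORPH_CLOSE,np.ones((15,15)))
k=max(cv2.findContours(m,0,2)[0],key=cv2.contourArea);r=cv2.minAreaRect(k);B=[ray(c,*u,.045) for u in cv2.boxPoints(r)];yb=np.mean(B,0);a=yc-yb;print(r,yb,'ang',np.degrees(np.arctan2(a[1],a[0])))
print('white tip',ray(c,253,218,.027))
print('lane end',ray(c,190,308,.014),ray(c,296,310,.014))
```

```text
white ((245.8719940185547, 172.29598999023438), (61.357704162597656, 36.49263000488281), 79.69515228271484)
[[ 0.549 -0.105  0.045]
 [ 0.594 -0.096  0.045]
 [ 0.61  -0.175  0.045]
 [ 0.562 -0.184  0.045]]
[ 0.579 -0.14   0.045] [ 0.588 -0.192  0.032] ang -80.5882241130206
edge lines [-0.015  0.074  0.   ] [-0.01   0.074  0.   ]
ycap [246.701 244.385] [236 234  22  21 338] [ 0.579 -0.247  0.03 ] tip [ 0.579 -0.233  0.027]
((237.40740966796875, 276.8997497558594), (33.731258392333984, 56.835174560546875), 16.313852310180664) [ 0.566 -0.292  0.045] ang 73.44792541729382
white tip [ 0.588 -0.208  0.027]
lane end [ 0.488 -0.367  0.014] [ 0.658 -0.37   0.014]
```

>>> servo_tool(
  increments=[
    [[-0.057,0.004,0.08,-9.7],[-0.057,0.004,0.15,-9.7],[-0.057,0.004,0.18,-9.7],[-0.057,0.004,0.18,-9.7],[-0.057,0.004,0.18,-9.7],[-0.057,0.004,0.18,-9.7],[-0.057,0.004,0.18,-9.7]],
  ],
)

```text
time: 24.73
tool_pos: [0.5878, -0.1927, 0.0757]
ee_rot: [-2.021, -2.401, 0.001]
contact_force: [0.2, 0.1, -0.1]
grip_width: 0.7
gripper_force: 0.0
```

Run:
```python
from g import *
s=arm.get_state();M=rot(s['ee_rot']);print(s['tool_pos'],M[:,0],M.T@(np.array([.588,-.193,.008])-s['tool_pos']))
```

```text
[ 0.588 -0.193  0.076] [-0.17   0.985  0.002] [-0.     0.     0.068]
```

>>> servo_tool(
  increments=[
    [[0,0,0.02,0],[0,0,0.04,0],[0,0,0.055,0],[0,0,0.064,0],[0,0,0.068,0],[0,0,0.068,0],[0,0,0.068,0]],
  ],
)

```text
time: 25.32
tool_pos: [0.5895, -0.1947, 0.0105]
ee_rot: [2.024, 2.4, 0.002]
contact_force: [-0.2, -0.7, -0.1]
grip_width: 0.701
gripper_force: 0.0
```

>>> servo_tool(
  increments=[
    [[0,0,0,0],[0,0,0,0],[0,0,0,0],[0,0,0,0],[0,0,0,0],[0,0,0,0],[0,0,0,0]],
  ],
  gripper=0,
  newtons=20,
)

```text
time: 25.9
tool_pos: [0.5888, -0.1953, 0.0099]
ee_rot: [2.025, 2.4, 0.001]
contact_force: [-0.2, -0.2, 5.0]
grip_width: 0.343
gripper_force: 19.6
```

>>> servo_tool(
  increments=[
    [[0,0,-0.015,0],[0,0,-0.035,0],[0.01,0,-0.055,0],[0.03,0,-0.07,0],[0.05,0,-0.076,0],[0.06,0,-0.076,0],[0.06,0,-0.076,0],[0.06,0,-0.076,0]],
  ],
)

```text
time: 26.57
tool_pos: [0.5779, -0.1355, 0.0843]
ee_rot: [-2.024, -2.402, 0.001]
contact_force: [-1.0, -0.6, -1.6]
grip_width: 0.343
gripper_force: 20.3
```

>>> servo_tool(
  increments=[
    [[0,0,0,0],[0,0,0,0],[0,0,0,0]],
  ],
  gripper=0.338,
)

```text
time: 26.82
tool_pos: [0.578, -0.1372, 0.0845]
ee_rot: [2.028, 2.399, -0.002]
contact_force: [1.2, 0.1, -3.3]
grip_width: 0.343
gripper_force: 20.3
```

>>> servo_tool(
  increments=[
    [[0,0,0,0],[0,0,0,0],[0,0,0,0],[0,0,0,0]],
  ],
  gripper=0.344,
)

```text
time: 27.15
tool_pos: [0.5782, -0.1359, 0.085]
ee_rot: [2.026, 2.401, -0.0]
contact_force: [-0.3, -0.3, -2.0]
grip_width: 0.346
gripper_force: 14.3
```

```bash
python3 -c "
from g import *
s=arm.get_state();print(rot(s['ee_rot']).T@s['ft_torque'],s['contact_force'])"
```

```text
[-0.026 -0.13   0.007] [-0.29  -0.273 -1.991]
```

>>> servo_tool(
  increments=[
    [[0,0,0,0],[0,0,0,0],[0,0,0,0],[0,0,0,0]],
  ],
  gripper=0.347,
)

```text
time: 27.48
tool_pos: [0.5783, -0.1359, 0.0851]
ee_rot: [2.025, 2.401, -0.0]
contact_force: [0.9, -0.8, -2.1]
grip_width: 0.345
gripper_force: 6.8
```

```bash
python3 -c "
from g import *
s=arm.get_state();print(rot(s['ee_rot']).T@s['ft_torque'],s['contact_force'])"
```

```text
[-0.033 -0.048 -0.007] [ 0.939 -0.777 -2.129]
```

>>> servo_tool(
  increments=[
    [[0,0,0,0],[0,0,0,0],[0,0,0,0],[0,0,0,0],[0,0,0,0]],
  ],
  gripper=0.3485,
)

```text
time: 27.9
tool_pos: [0.5782, -0.1357, 0.0851]
ee_rot: [-2.026, -2.401, -0.0]
contact_force: [-0.3, -0.2, -2.4]
grip_width: 0.347
gripper_force: 4.0
```

```bash
python3 -c "
from g import *
s=arm.get_state();print(rot(s['ee_rot']).T@s['ft_torque'],s['contact_force'])
D=cams.calibration('side');C=cams.calibration('scene');p=[.58,-.13,.06];d=proj(D,p);c=proj(C,p);print(d,c)
contact('m12',(int(d[0])-30,int(d[1])-45),(int(c[0])-30,int(c[1])-45))"
```

```text
[-0.077  0.017 -0.025] [-0.341 -0.169 -2.385]
(np.float64(278.27006053143646), np.float64(174.07043500424822)) (np.float64(230.22411278631472), np.float64(217.36543037089533))
[ 0.578 -0.136  0.085] [-0.341 -0.169 -2.385] [ 0.03  -0.073  0.025] 0.347 4.005972146987915
```

View pics/m12.png

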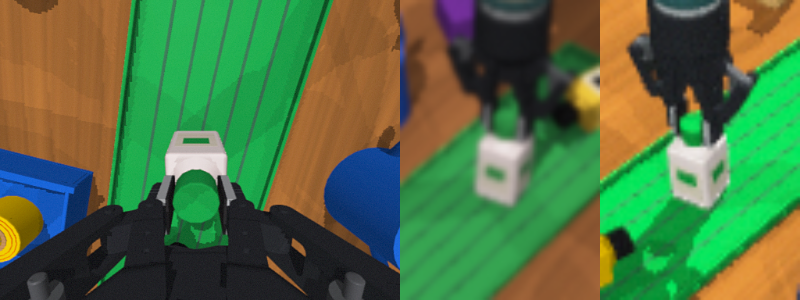

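White hangs near-upright with its base leaning slightly towards +y. I'll lower it with a small +y shift and then release.

>>> servo_tool(
  increments=[
    [[0,0,0.003,0],[0,0,0.006,0],[0.003,0,0.008,0],[0.006,0,0.008,0],[0.009,0,0.008,0],[0.009,0,0.008,0]],
  ],
)

```text
time: 28.55
tool_pos: [0.5774, -0.127, 0.0778]
ee_rot: [2.024, 2.4, 0.001]
contact_force: [-0.5, -1.6, 3.6]
grip_width: 0.345
gripper_force: 4.9
```

```bash
python3 -c "
from g import *
s=arm.get_state();print(rot(s['ee_rot']).T@s['ft_torque'],s['contact_force'],s['tool_pos'])
im,c=grab('wrist','w13')
m=mask(im,(0,0,90),(180,50,255),(190,120,320,300));print(cen(m))
for z in (.01,.04,.076):
  print(z,[tuple(np.round(proj(c,[s['tool_pos'][0]+0*a,s['tool_pos'][1]+.0+a,z]),0)) for a in (.023,-.023)])"
```

```text
[ 0.157 -0.282 -0.011] [-0.476 -1.553  3.625] [ 0.577 -0.127  0.078]
(array([250.513, 210.947]), array([ 200,  179,  102,   85, 3935], dtype=int32))
0.01 [(np.float64(253.0), np.float64(175.0)), (np.float64(244.0), np.float64(230.0))]
0.04 [(np.float64(254.0), np.float64(185.0)), (np.float64(243.0), np.float64(247.0))]
0.076 [(np.float64(255.0), np.float64(201.0)), (np.float64(241.0), np.float64(276.0))]
```

>>> servo_tool(
  increments=[
    [[0,0,0.001,0],[0,0,0.001,0],[0,0,0.001,0],[0,0,0.001,0]],
  ],
  gripper=0.45,
)

```text
time: 28.93
tool_pos: [0.5765, -0.1264, 0.0757]
ee_rot: [-2.025, -2.401, 0.0]
contact_force: [0.4, 0.7, -0.3]
grip_width: 0.451
gripper_force: 0.0
```

>>> servo_tool(
  increments=[
    [[0,0,0,0],[0,0,0,0],[0,0,-0.02,0],[0,0,-0.05,0],[0,0,-0.09,0],[0,0,-0.13,0],[-0.1,0,-0.17,0],[-0.1,0,-0.17,0],[-0.1,0,-0.17,0],[-0.1,0,-0.17,0]],
  ],
  gripper=0.7,
)

```text
time: 29.77
tool_pos: [0.5939, -0.2338, 0.2491]
ee_rot: [2.029, 2.387, -0.004]
contact_force: [-1.0, -0.7, -0.5]
grip_width: 0.702
gripper_force: 0.0
```

>>> servo_tool(
  increments=[
    [[-0.06,0,0,0],[-0.06,0,0,0],[-0.06,0,0,0],[-0.06,0,0,0]],
  ],
)

```text
time: 30.1
tool_pos: [0.603, -0.2854, 0.2454]
ee_rot: [-2.028, -2.398, 0.001]
contact_force: [0.1, 0.3, 0.1]
grip_width: 0.7
gripper_force: 0.0
```

Run:
```python
from g import *
im,c=grab('wrist','w14');s=arm.get_state();print(s['tool_pos'],rot(s['ee_rot'])[:,0],s['time'])
```

```text
[ 0.603 -0.284  0.245] [-0.168  0.986  0.002] 30.15
```

View pics/w14.png

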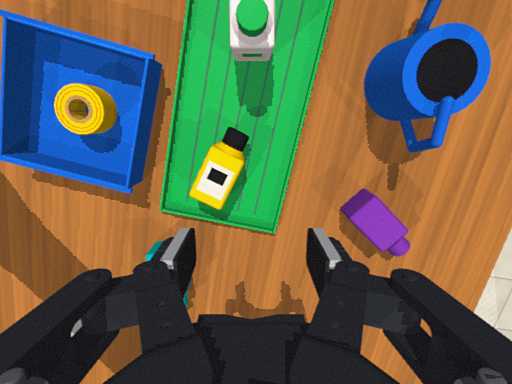

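White stands at (252,30), and yellow is at (220,170) with its cap at (235,139). My picture allowance is used up, so the rest is numeric.

Run:
```python
from g import *
im=np.load('pics/w14.npy');c=cams.calibration('wrist');s=arm.get_state();M=rot(s['ee_rot'])
m=mask(im,(0,0,0),(180,255,45),(218,122,255,156));q,st=cen(m);yc=ray(c,*q,.03);print('ycap',q,st,yc)
m=mask(im,(22,150,100),(32,255,255),(180,130,255,220));m=cv2.morphologyEx(m,cv2.MORPH_CLOSE,np.ones((21,21)))
k=max(cv2.findContours(m,0,2)[0],key=cv2.contourArea);r=cv2.minAreaRect(k);B=[ray(c,*u,.042) for u in cv2.boxPoints(r)];yb=np.mean(B,0);print(np.array(B));a=yc-yb;g=np.arctan2(a[1],a[0]);print(r,yb,'ang',np.degrees(g))
f=yb+.053*np.array([np.cos(g),np.sin(g),0]);print('cap from body',f)
ty=M[:,1];print('tool y deg',np.degrees(np.arctan2(ty[1],ty[0])))
```

```text
ycap [235.22  138.642] [223 127  25  24 363] [ 0.579 -0.248  0.03 ]
[[ 0.519 -0.355  0.042]
 [ 0.555 -0.25   0.042]
 [ 0.598 -0.264  0.042]
 [ 0.566 -0.372  0.042]]
((212.50003051757812, 184.00001525878906), (37.565940856933594, 84.52336883544922), 26.56505012512207) [ 0.559 -0.31   0.042] ang 72.4363795750762
cap from body [ 0.575 -0.26   0.042]
tool y deg 9.68479245971072
```

>>> servo_tool(
  increments=[
    [[0.0414,-0.0168,0.08,26.7],[0.0414,-0.0168,0.15,26.7],[0.0414,-0.0168,0.17,26.7],[0.0414,-0.0168,0.17,26.7],[0.0414,-0.0168,0.17,26.7],[0.0414,-0.0168,0.17,26.7],[0.0414,-0.0168,0.17,26.7],[0.0414,-0.0168,0.17,26.7]],
  ],
)

```text
time: 30.82
tool_pos: [0.5823, -0.2478, 0.0788]
ee_rot: [2.52, 1.868, 0.004]
contact_force: [1.4, -0.1, -0.1]
grip_width: 0.701
gripper_force: 0.0
```

Run:
```python
from g import *
s=arm.get_state();M=rot(s['ee_rot']);print(s['tool_pos'],M[:,1],M.T@(np.array([.5795,-.246,.008])-s['tool_pos']))
```

```text
[ 0.582 -0.248  0.079] [ 0.957 -0.291  0.005] [ 0.001 -0.004  0.071]
```

>>> servo_tool(
  increments=[
    [[0.001,-0.003,0.02,0],[0.001,-0.003,0.04,0],[0.001,-0.003,0.057,0],[0.001,-0.003,0.066,0],[0.001,-0.003,0.069,0],[0.001,-0.003,0.07,0],[0.001,-0.003,0.07,0]],
  ],
)

```text
time: 31.4
tool_pos: [0.5786, -0.2455, 0.0075]
ee_rot: [2.524, 1.867, 0.002]
contact_force: [0.3, -0.2, -0.4]
grip_width: 0.7
gripper_force: 0.0
```

>>> servo_tool(
  increments=[
    [[0,0,0,0],[0,0,0,0],[0,0,0,0],[0,0,0,0],[0,0,0,0],[0,0,0,0],[0,0,0,0]],
  ],
  gripper=0,
  newtons=20,
)

```text
time: 31.98
tool_pos: [0.5783, -0.2447, 0.0067]
ee_rot: [2.524, 1.868, 0.002]
contact_force: [0.7, 0.7, 5.2]
grip_width: 0.341
gripper_force: 19.8
```

>>> servo_tool(
  increments=[
    [[0,0,-0.015,0],[0,0,-0.035,0],[0,0,-0.055,0],[0,0,-0.07,0],[-0.01,0,-0.076,0],[-0.02,0,-0.076,0],[-0.02,0,-0.076,0],[-0.02,0,-0.076,0]],
  ],
)

```text
time: 32.65
tool_pos: [0.57, -0.2652, 0.0808]
ee_rot: [-2.527, -1.864, 0.003]
contact_force: [-0.4, -0.5, -1.5]
grip_width: 0.342
gripper_force: 20.3
```

>>> servo_tool(
  increments=[
    [[0,0,0,0],[0,0,0,0],[0,0,0,0]],
  ],
  gripper=0.338,
)

```text
time: 32.9
tool_pos: [0.5715, -0.2632, 0.0812]
ee_rot: [-2.524, -1.868, 0.001]
contact_force: [0.3, -0.1, -1.8]
grip_width: 0.342
gripper_force: 20.3
```

```bash
python3 -c "
from g import *
s=arm.get_state();print(rot(s['ee_rot']).T@s['ft_torque'],s['contact_force'])"
```

```text
[0.034 0.044 0.017] [ 0.306 -0.063 -1.84 ]
```

>>> servo_tool(
  increments=[
    [[0,0,-0.003,0],[0,0,-0.003,0],[0,0,-0.003,0]],
  ],
  gripper=0.344,
)

```text
time: 33.15
tool_pos: [0.572, -0.2638, 0.0853]
ee_rot: [2.525, 1.869, 0.0]
contact_force: [0.6, 0.3, -1.9]
grip_width: 0.344
gripper_force: 13.3
```

>>> servo_tool(
  increments=[
    [[0,0,0,0],[0,0,0,0],[0,0,0,0],[0,0,0,0]],
  ],
  gripper=0.347,
)

```text
time: 33.48
tool_pos: [0.5717, -0.2638, 0.085]
ee_rot: [-2.525, -1.869, 0.0]
contact_force: [-0.4, -0.5, -1.0]
grip_width: 0.349
gripper_force: 7.4
```

>>> servo_tool(
  increments=[
    [[0,0,0,0],[0,0,0,0],[0,0,0,0],[0,0,0,0],[0,0,0,0]],
  ],
  gripper=0.3485,
)

```text
time: 33.9
tool_pos: [0.5717, -0.2639, 0.0851]
ee_rot: [-2.525, -1.869, -0.0]
contact_force: [-1.0, 0.8, -1.8]
grip_width: 0.347
gripper_force: 4.3
```

```bash
cat > y.py <<'E'
from g import *
s=arm.get_state();M=rot(s['ee_rot']);p=s['tool_pos'];print(M.T@s['ft_torque'],s['contact_force'],p)
for n in('wrist','side','scene'):
  im,c=grab(n,'y_'+n); x,y=proj(c,[p[0],p[1],.045]);x=int(x);y=int(y);b=(x-70,y-75,x+70,y+75) if n=='wrist' else (x-25,y-28,x+25,y+28)
  b=(max(b[0],0),max(b[1],0),b[2],b[3])
  m=mask(im,(22,150,90),(32,255,255),b);m=cv2.morphologyEx(m,cv2.MORPH_CLOSE,np.ones((9,9)));q,st=cen(m)
  k=max(cv2.findContours(m,0,2)[0],key=cv2.contourArea)
  print(n,q,st,'expected upright outline:')
  t=M[:,:2].T; E=[proj(c,[p[0]+.023*(i*M[0,0]+j*M[0,1]),p[1]+.023*(i*M[1,0]+j*M[1,1]),z]) for i in(-1,1) for j in(-1,1) for z in(.004,.076)]
  h=cv2.boundingRect(cv2.convexHull(np.float32(E)));print('  box',h)
E
python3 y.py
```

```text
[-0.038  0.065 -0.036] [-1.019  0.823 -1.835] [ 0.572 -0.264  0.085]
wrist [250.816 220.211] [ 212  204   78   42 1703] expected upright outline:
  box (207, 172, 83, 99)
side [303.423 154.325] [296 149  16  19 123] expected upright outline:
  box (291, 145, 20, 27)
scene [195.609 245.389] [186 232  21  27 368] expected upright outline:
  box (189, 228, 23, 31)
```

>>> servo_tool(
  increments=[
    [[0,0,0.003,0],[0,0,0.006,0],[-0.003,0,0.008,0],[-0.006,0,0.008,0],[-0.009,0,0.008,0],[-0.011,0,0.008,0],[-0.011,0,0.008,0]],
  ],
)

```text
time: 34.63
tool_pos: [0.5687, -0.2753, 0.0774]
ee_rot: [2.525, 1.867, 0.0]
contact_force: [-0.1, -0.8, 3.8]
grip_width: 0.348
gripper_force: 6.1
```

```bash
python3 y.py
python3 - <<'E'
from g import *
im=np.load('pics/y_wrist.npy');h=cv2.cvtColor(im,cv2.COLOR_RGB2HSV)
for r in range(160,250,6):print(r,[tuple(map(int,h[r,x])) for x in (225,250,275)])
E
```

```text
[-0.074 -0.027  0.013] [-0.135 -0.767  3.787] [ 0.569 -0.275  0.077]
wrist [250.98  218.761] [ 211  192   81   59 2388] expected upright outline:
  box (205, 174, 86, 104)
side [305.856 155.938] [298 149  16  19 160] expected upright outline:
  box (293, 144, 20, 27)
scene [194.199 247.784] [185 235  19  26 342] expected upright outline:
  box (186, 229, 23, 32)
160 [(70, 215, 190), (70, 212, 176), (71, 212, 179)]
166 [(70, 206, 194), (70, 206, 178), (71, 205, 180)]
172 [(70, 206, 191), (71, 152, 141), (70, 208, 178)]
178 [(69, 200, 186), (73, 119, 129), (70, 195, 183)]
184 [(70, 207, 184), (71, 137, 143), (70, 202, 177)]
190 [(70, 212, 166), (71, 209, 171), (70, 207, 181)]
196 [(24, 255, 170), (20, 29, 157), (23, 210, 163)]
202 [(18, 48, 163), (102, 39, 33), (19, 22, 163)]
208 [(24, 255, 169), (24, 255, 167), (24, 255, 164)]
214 [(25, 255, 233), (25, 255, 233), (25, 255, 236)]
220 [(25, 255, 237), (25, 255, 231), (25, 255, 237)]
226 [(24, 255, 143), (25, 255, 233), (25, 255, 233)]
232 [(23, 255, 141), (24, 237, 141), (24, 255, 206)]
238 [(24, 255, 139), (70, 33, 23), (24, 255, 198)]
244 [(25, 255, 143), (156, 55, 23), (24, 255, 185)]
```

Still leaning a few degrees, so I'll shift a little further.

>>> servo_tool(
  increments=[
    [[-0.003,0,0,0],[-0.006,0,0,0],[-0.009,0,0,0],[-0.01,0,0,0],[-0.01,0,0.001,0],[-0.01,0,0.001,0]],
  ],
)

```text
time: 35.28
tool_pos: [0.5649, -0.2845, 0.076]
ee_rot: [-2.526, -1.868, 0.001]
contact_force: [-2.2, -0.3, 2.5]
grip_width: 0.345
gripper_force: 5.2
```

```bash
python3 y.py
```

```text
[ 0.335 -0.183 -0.006] [-2.159 -0.279  2.514] [ 0.565 -0.284  0.076]
wrist [250.678 215.486] [ 210  184   82   69 2767] expected upright outline:
  box (204, 174, 88, 105)
side [306.019 155.07 ] [299 148  17  20 157] expected upright outline:
  box (295, 143, 20, 27)
scene [192.553 248.814] [183 237  20  25 322] expected upright outline:
  box (183, 231, 23, 31)
```

>>> servo_tool(
  increments=[
    [[-0.003,0,0.001,0],[-0.004,0,0.001,0],[-0.004,0,0.001,0]],
  ],
)

```text
time: 35.68
tool_pos: [0.5647, -0.2863, 0.0757]
ee_rot: [-2.523, -1.868, -0.003]
contact_force: [-2.3, 3.2, 8.1]
grip_width: 0.345
gripper_force: 9.2
```

>>> servo_tool(
  increments=[
    [[0,0,0,0],[0,0,0,0],[0,0,0,0],[0,0,0,0]],
  ],
  gripper=0.45,
)

```text
time: 36.02
tool_pos: [0.5647, -0.2875, 0.0749]
ee_rot: [2.525, 1.869, 0.0]
contact_force: [0.4, 0.7, 1.0]
grip_width: 0.45
gripper_force: 0.2
```

>>> servo_tool(
  increments=[
    [[0,0,0,0],[0,0,0,0],[0,0,-0.02,0],[0,0,-0.05,0],[0,0,-0.09,0],[0,0,-0.13,0],[0,0,-0.17,0],[0,0,-0.19,0],[0,0,-0.19,0],[0,0,-0.19,0]],
  ],
  gripper=0.7,
)

```text
time: 36.85
tool_pos: [0.5648, -0.2881, 0.2663]
ee_rot: [2.524, 1.867, 0.002]
contact_force: [0.1, 0.3, -0.2]
grip_width: 0.694
gripper_force: 0.0
```

Run:
```python
from g import *
W,cw=grab('wrist','f_w');S,cs=grab('scene','f_s');D,cd=grab('side','f_d');print(arm.get_state()['time'])
V={'w':(W,cw),'s':(S,cs),'d':(D,cd)}
def tri(obs):  # least-squares crossing of rays
    A=np.zeros((3,3));b=np.zeros(3)
    for c,uv in obs:
        d=ray(c,*uv,0)-np.array(c['xyz']);d/=np.linalg.norm(d);P=np.eye(3)-np.outer(d,d);A+=P;b+=P@np.array(c['xyz'])
    return np.linalg.solve(A,b)
def capz(n,p,lo,hi,views,r=14):
    o=[]
    for v in views:
        im,c=V[v];x,y=map(int,proj(c,p));rr=r*(2 if v=='w' else 1)
        m=mask(im,lo,hi,(max(x-rr,0),max(y-rr,0),x+rr,y+rr))
        if m.any(): q,st=cen(m);o.append((c,q));print(n,v,'exp',(x,y),'got',q.round(1),st[2:])
    if len(o)>1:print('   cap at',tri(o))
capz('yellow cap',[.56,-.285,.095],(0,0,0),(180,255,55),'wsd',9)
capz('white cap',[.577,-.127,.095],(55,60,40),(80,255,200),'sd',7)
capz('orange cap',[.609,.278,.095],(0,0,130),(180,60,255),'sd',9)
capz('neigh cap',[.59,.145,.095],(0,150,90),(6,255,255),'sd',12)
for n,p,lo,hi,h in [('yellow body',[.56,-.285,.04],(22,150,80),(32,255,255),.04),('orange body',[.609,.278,.04],(5,150,80),(16,255,255),.04)]:
    capz(n,p,lo,hi,'sd',20)
```

```text
37.0
yellow cap w exp (244, 175) got [249.7 179.2] [ 24  27 519]
yellow cap s exp (191, 233) got [190.3 235.7] [10 11 84]
yellow cap d exp (307, 145) got [307.7 144.9] [ 7  7 41]
   cap at [ 0.563 -0.292  0.093]
white cap s exp (229, 208) got [228.  211.8] [12  6 50]
white cap d exp (278, 167) got [278.1 165.5] [ 14  12 135]
   cap at [ 0.584 -0.138  0.093]
orange cap s exp (303, 158) got [300.2 160.1] [ 8  8 50]
orange cap d exp (188, 240) got [192.6 237.2] [ 9 12 90]
   cap at [0.606 0.263 0.095]
neigh cap s exp (280, 172) got [279.6 174.4] [ 8  9 56]
neigh cap d exp (224, 214) got [224.7 213.4] [ 9 10 77]
   cap at [0.594 0.137 0.092]
yellow body s exp (193, 245) got [191.9 246.6] [ 21  26 223]
yellow body d exp (306, 157) got [306.9 152. ] [ 17  18 112]
   cap at [ 0.568 -0.298  0.052]
orange body s exp (302, 169) got [302.8 156. ] [ 40  20 507]
orange body d exp (191, 250) got [177.4 235.4] [ 20  17 183]
   cap at [0.62  0.285 0.113]
```

All four caps, neighbour included, triangulate to about 93 mm height, so every bottle stands. I'll hand in.

```bash
python3 -c "
from station import workorder
print(workorder.sign_off())"
```

```text
the job is handed in; nothing more can be done
None
```

I've handed the job in: the keeper was opened to its end stop, the reel was laid flat in the basket, the keeper was slid home again, and the white, yellow and orange bottles stand in the tray (blue was absent); no verdict came back.

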